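Bring the valve of a trolley wheel round for the air line

ROBOT

A 6-joint arm with a two-finger parallel gripper is mounted at the origin on the work surface; the furniture and walls round the work are solid. World frame = base frame: x ahead of the robot, y to its left, z up, the work surface at z = 0. Lengths are in m, angles in rad, forces in N, time in s.
With the tool pointing down it reaches from about 0.225 to 0.875 m from the base axis. Payload 3.4 kg.
Tool frame: the origin (TCP) lies at the very end of the fingers, on their centre line; the grasp point (between the pads) lies 19 mm behind it; z points along the fingers, y is the line along which they close (so a half turn about z gives the same grasp; the last joint's range is limited). The gripper opens to 85 mm and grips with 20 to 120 N. Pads are 22 mm wide; open, the fingers measure 114 mm over their backs; the gripper's body (76 mm by 85 mm) begins 54 mm behind the grasp point. The pads swing forward as they close: fully open they stand 13 mm farther back than shut.
Start: joints at [-1.277, 0.276, 1.505, -0, 1.361, -0.121], TCP at [0.232, -0.526, 0.231] pointing down, gripper open.
Joint ranges: [-2.89, 2.89], [-0.75, 2.08], [0.22, 2.7], [-1.18, 4.32], [0.11, 2.71], [-2.7, 2.7]. Speed limits (rad/s): [2.57, 2.57, 3.14, 3.14, 3.14, 3.14].

INTERFACE

Orientations are given as a unit quaternion [w, x, y, z].
In Python, from rig import manip, get_image, camera_info gives the robot as it stands. The module is installed in compiled form; this text tells all that it offers.
- The arm moves only by the shell command python3 -m crank 'ROWS' [FORCE]. ROWS is a JSON object of lists of equal length, an entry for each row: "translation": the shift along the tool's x, y, z in mm, a list of three; "roll": the turn about the tool's z in rad; "fingers": the opening, from 0 (shut) to 1 (fully open). A call has 1 to 8 rows; each row shifts and turns the commanded pose from where the row before left it, along the tool's axes as they then stand; what a row does not reach is not made up. A row lasts 1/10 s, in which the tool goes at most 50 mm and 8.59 degrees, less where a joint would pass 70% of its speed; a pose out of reach is approached as far as the arm can. A call is refused whole if a number of a shift passes 50 or a number of a turn 0.15, either way. A call with a gripper value outside its range is refused whole. The fingers move at their own pace and stop on an object; FORCE is the grip in N (left out, the last holds). Time passes only in rows, so rows that do not move let the fingers close. It gives the time, the measured TCP pose, the force, the opening and the grip force at its end, in the units of the state.
- manip.get_state(): the state, without advancing time (a new reading comes with each control period).
- get_image(name): name is "side" or "top" or "wrist"; returns the picture (384x512x3 uint8, blue, green, red); there is no depth.
- camera_info(name): a dict with "mtx" (3x3 intrinsics, pixels), "D" ([k1, k2, p1, p2, k3] as OpenCV has them; the pictures are not rectified), "rvec" (rotation vector, rad) and "tvec" (3), from world to camera coordinates, as OpenCV has them. Camera axes: x right, y down, z forward; pixel columns grow to the right and rows downward; lengths in m; the calibration is good to about 2 mm. A picture is of the moment at which its call begins: read the wrist's pose just before it. camera_info takes no time and is no camera call; for the wrist camera it gives the pose at the moment of the call.
- manip.sign_off(): hands the job in; it is judged then, once.
The state is a dict: "clock": time; "qpos": joint angles; "qd": joint speeds; "effort": joint torques, N m; "position": TCP position; "ee_rot": TCP orientation; "contact_force": force on the tool from outside, world axes, zero at the start; "moment": the same for the moment, N m; "width": finger opening in m; "gripper_force": force on a finger pad.
Only numpy, scipy, OpenCV 4.12 (cv2) and the standard library are available. Lean on these libraries where they do the work, as an engineer would, in place of code of your own. Each camera call takes 0.05 s, during which the arm holds its last target. There are 200 camera calls.

TASK

The core trolley's wheel sits on a stub axle in the bench stand; its tyre is mended but still flat, and it has to be pumped up next. Push the wheel round by its spokes with your fingertips, in as many pushes as it takes, until the valve is at the very bottom of the wheel and its stem points straight up at the axle, ready for the air line to be pressed down onto it; then take your hand away and leave the wheel standing still. Do not push on the flat tyre or on the valve stem, because the tube would creep and tear the valve, and do not pick up or disturb anything on the bench.

Things in the scene. Friction and masses are not known exactly. Their poses are not given: they have to be found in the camera images.
- axle (a point): centre of the wheel, on the axle, 180 mm above the bench; does not turn with the wheel. Its x axis runs level along the axle, from the open front of the wheel (towards the robot) to the stand behind; z is up, y lies across the wheel, to the left as the robot sees it. The wheel stands upright in this y-z plane (its mid-plane).
- wheel_stand: grey steel stand bolted to the bench, same axes as axle, origin on the bench straight below it. Foot plate 165 x 210 x 10 mm, reaching 38 mm before the wheel's mid-plane; an upright 56 mm wide begins 56 mm behind the mid-plane and ends 30 mm above the axle. In front the wheel's hub ends 36 mm before the mid-plane, the axle end and its nut (28 mm across) 55 mm before it.
- wheel (a joint): turn of the wheel, rad; 0 (or any whole number of turns, 6.283) = valve at the bottom, stem straight up; grows as the wheel turns clockwise as seen from the robot (right-handed about x of axle). No stop either way. Its seals drag with about 0.3 N m and it stays where it is left, without coasting.
- valve_tip (a point): free end of the valve stem, a threaded brass stem 10 mm thick with a nut and rubber foot, that stands 35 mm in from the inside of the rim towards the axle; this tip is 69.5 mm from the axle. Turns with the wheel: its z axis is the way the stem points (from the rim to the axle), its x axis runs along the axle.
- spokes: five cast spokes 72 deg apart, from the hub (54 mm across) to the rim (209 mm inside). Origin at the wheel's centre, turns with it; one spoke lies along its z, opposite the valve; the valve is midway between two spokes. A spoke is 15 mm wide at the hub, 12 at the rim; its front edge is 27 mm before the mid-plane 40 mm from the axle, 21 at 65, 14 at the rim. Open gaps between, 62 mm wide 65 mm out.
- tyre: the flat black rubber tyre, 310 mm outside diameter, 34 mm wide (17 mm either side of the mid-plane); it and the rim lie from 104.5 to 155 mm from the axle. Origin at the wheel's centre. Not to be pushed.
- valve: the valve stem, origin at its foot at the inside of the rim, 104.5 mm from the axle. Not to be pushed.
- spanner: loose bystander: open spanner lying flat, 208 x 37 x 6 mm, origin under its middle
- screwdriver: loose bystander: screwdriver with a red handle, lying, 204 x 28 x 27 mm, origin under its middle
- glue_bottle: loose bystander: brown bottle with a black cap, standing, 33 x 50 x 126 mm high, origin under its middle
- sanding_block: loose bystander: cork sanding block, 66 x 112 x 32 mm, origin under its middle
- bolt_tin: loose bystander: small open tin with bolts, 67 mm across, 47 mm high, origin under its middle
- masking_tape: loose bystander: roll of masking tape lying flat, 104 mm across, 30 mm high, origin under its middle

How it is judged:
By the outcome, as a careful person would: the job done as asked, in the order asked, and still so for the second after the job is handed in, with the robot touching nothing.
It also fails if it takes over 69 s, if anything falls off the work surface, if the arm or the gripper's body presses on something with over 40 N, if the wrist force passes 120 N, or if a joint passes its speed limit or range.

## Working session

There is one attempt and no reset: what is moved stays moved. The work goes in short steps, Python scripts to look and compute and a shell command to move; the robot and the scene stay as the last step left them, time stands still between calls to the robot, and variables do not carry over. Pictures are saved under pics/ and viewed, at most 10 in all, crops included, and the job is handed in when it is done.

```bash
mkdir -p pics; python3 - <<'E'
from rig import manip,get_image,camera_info
import cv2
s=manip.get_state();print(s)
for n in("side","top","wrist"):
    c=camera_info(n);print(n,c)
    cv2.imwrite(f"pics/{n}0.png",get_image(n))
a=[cv2.imread(f"pics/{n}0.png") for n in("side","top")]
cv2.imwrite("pics/a.png",cv2.resize(cv2.vconcat(a),None,fx=.78,fy=.78))
E
```

```text
{'clock': 0.0, 'qpos': array([-1.27697445e+00,  2.76651107e-01,  1.50612851e+00,  9.58055002e-06,
        1.36073775e+00, -1.20998932e-01]), 'qd': array([ 0.00107792,  0.00209795, -0.00033236, -0.00233663, -0.00183006,
       -0.00049558]), 'effort': array([-2.76255441e-04, -4.16773403e+01, -2.45804983e+01, -2.67956975e-04,
        1.10872131e-02,  1.62953461e-05]), 'position': array([ 0.23158279, -0.5257187 ,  0.23040958]), 'ee_rot': array([-9.59167566e-04,  9.78567215e-01,  2.05925424e-01, -7.83884391e-05]), 'contact_force': array([ 0.03961048, -0.4114512 , -0.14325334]), 'moment': array([-0.00467812, -0.00316372, -0.00711792]), 'gripper_force': 0.0, 'width': 0.08556568278071888}
side {'mtx': array([[394.18215421,   0.        , 260.17233021],
       [  0.        , 394.18215421, 192.69620017],
       [  0.        ,   0.        ,   1.        ]]), 'D': array([0.00397021, 0.        , 0.        , 0.        , 0.        ]), 'rvec': array([ 2.04844124,  1.07207785, -0.50478369]), 'tvec': array([-0.30665665, -0.23622205,  1.68468634])}
top {'mtx': array([[398.53516775,   0.        , 253.32468034],
       [  0.        , 398.53516775, 185.64254595],
       [  0.        ,   0.        ,   1.        ]]), 'D': array([-0.05763041,  0.        ,  0.        ,  0.        ,  0.        ]), 'rvec': array([ 2.12909705, -2.12443136,  0.14267972]), 'tvec': array([-0.04909194,  0.58813523,  1.05923885])}
wrist {'mtx': array([[293.08067481,   0.        , 259.41664578],
       [  0.        , 293.08067481, 197.20688772],
       [  0.        ,   0.        ,   1.        ]]), 'D': array([-0.04361085,  0.        ,  0.        ,  0.        ,  0.        ]), 'rvec': array([-2.39674728,  1.56370483,  0.25718853]), 'tvec': array([-0.57404968, -0.04095494,  0.37973915])}
```

View pics/side0.png

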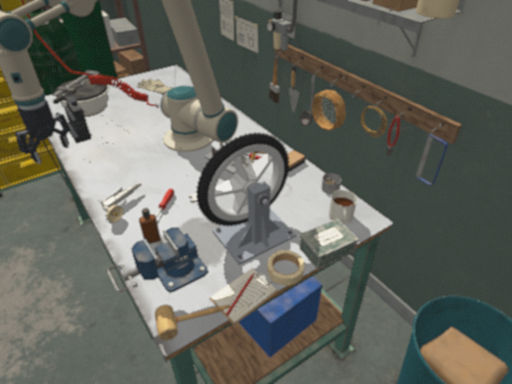

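View pics/top0.png

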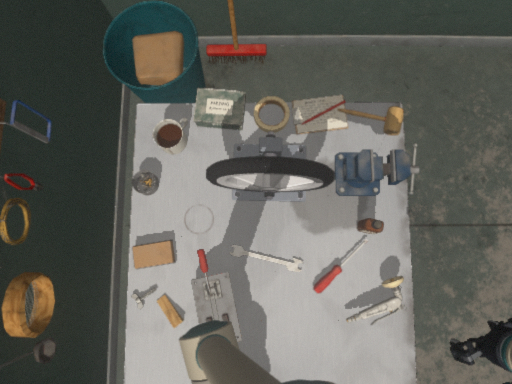

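The side view looks at the wheel from behind, with its centre near (242,178). In the top view the wheel is edge-on, centre near (270,174), and the stand foot shows on both sides. I need a closer look for the valve and yaw.

```bash
python3 - <<'E'
import cv2
a=cv2.imread("pics/side0.png")[125:265,180:310]
b=cv2.imread("pics/top0.png")[120:210,195:345]
a=cv2.resize(a,None,fx=4.2,fy=4.2,interpolation=cv2.INTER_CUBIC);cv2.imwrite("pics/a.png",a)
b=cv2.resize(b,None,fx=5.3,fy=5.3,interpolation=cv2.INTER_CUBIC);cv2.imwrite("pics/b.png",b)
E
```

```text
(no output)
```

View pics/a.png

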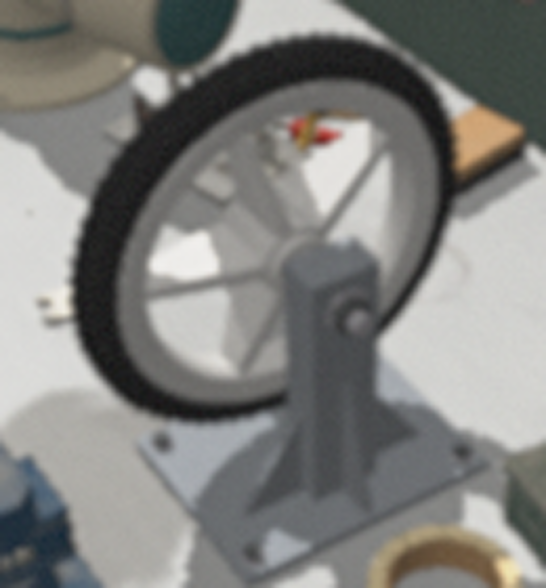

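View pics/b.png

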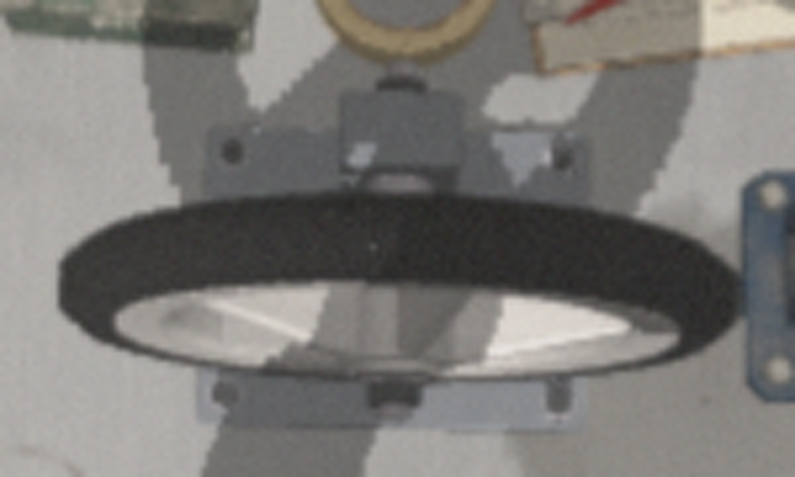

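View pics/wrist0.png

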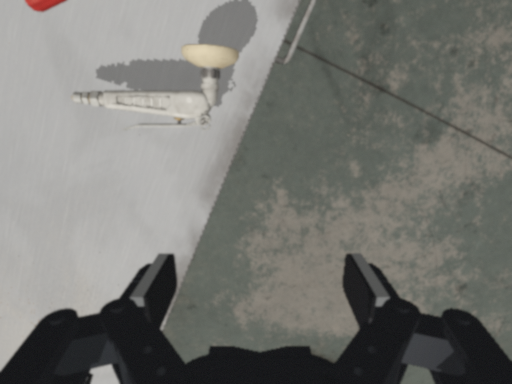

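Both crops show the wheel with a brass piece near (305,130) in the side crop, probably the valve near the top. The foot bolts in the top crop are at (226,393), (558,395), (232,150) and (562,153).

```bash
cat > h.py <<'E'
import cv2,numpy as np
from rig import manip,get_image,camera_info
def ray(n,px,ci=None):
    c=ci or camera_info(n);R=cv2.Rodrigues(np.array(c["rvec"]))[0];t=np.array(c["tvec"]).ravel()
    u=cv2.undistortPoints(np.array(px,float).reshape(-1,1,2),c["mtx"],c["D"]).reshape(-1,2)
    d=np.c_[u,np.ones(len(u))]@R
    return -R.T@t,d
def plane(n,px,p0,nrm,ci=None):
    o,d=ray(n,px,ci);return o+d*(((p0-o)@nrm)/(d@nrm))[:,None]
def proj(n,P):
    c=camera_info(n);return cv2.projectPoints(np.array(P,float).reshape(-1,1,3),np.array(c["rvec"]),np.array(c["tvec"]),c["mtx"],c["D"])[0].reshape(-1,2)
def sc(p): return np.array(p)/4.2+[180,125]-.4
def tc(p): return np.array(p)/5.3+[195,120]-.4
E
python3 - <<'E'
from h import *
np.set_printoptions(precision=4,suppress=True)
z=np.array([0,0,1.])
B=plane("top",tc([(226,393),(558,395),(232,150),(562,153)]),z*.014,z);print(B)
xa=(B[2]+B[3]-B[0]-B[1]);print("yaw",np.arctan2(xa[1],xa[0]),"yaw2",np.arctan2(*( (B[0]-B[1]+B[2]-B[3])[[0,1]]*[-1,1])))
Bs=plane("side",sc([(162,442),(252,551),(463,453)]),z*.014,z);print(Bs)
print("nut",plane("top",tc([(395,395)]),z*.18,z),"rear nut",plane("top",tc([(402,80)]),z*.18,z))
print("side rear nut",plane("side",sc([(353,318)]),z*.18,z))
print("tyre ends",plane("top",tc([(60,285),(740,285)]),z*.18,z))
E
```

```text
[[ 0.57   -0.0012  0.014 ]
 [ 0.569  -0.1794  0.014 ]
 [ 0.7045 -0.0031  0.014 ]
 [ 0.7024 -0.1835  0.014 ]]
yaw -0.02239254868307061 yaw2 -0.008358066216801234
[[ 0.5689 -0.1818  0.014 ]
 [ 0.6975 -0.1841  0.014 ]
 [ 0.7059 -0.0043  0.014 ]]
nut [[ 0.5459 -0.0897  0.18  ]] rear nut [[ 0.695  -0.0933  0.18  ]]
side rear nut [[ 0.6915 -0.0951  0.18  ]]
tyre ends [[ 0.5973  0.0653  0.18  ]
 [ 0.5971 -0.2485  0.18  ]]
```

```bash
python3 - <<'E'
from h import *
np.set_printoptions(precision=4,suppress=True)
ya=-.02;n=np.array([np.cos(ya),np.sin(ya),0]);l=np.array([-np.sin(ya),np.cos(ya),0])
A=np.array([.592,-.0913,.18])
def f(off,pts,cam,c):
    P=plane(cam,c(pts),A+n*off,n)-A
    for p,q in zip(pts,P):
        y,z=q@l,q[2];print(cam,p,"y %.3f z %.3f r %.3f  deg cw from top %.1f"%(y,z,np.hypot(y,z),np.degrees(np.arctan2(-y,z))))
# spokes at rim ends, valve; side
f(0,[(385,150),(150,290),(245,370),(250,150),(305,130),(295,250)],"side",sc)
f(0,[(210,300),(310,340),(625,325),(500,350)],"top",tc)
# expected projections
for a in range(0,360,30):
    a_=np.radians(a);print(a,((proj("side",A+.1*(-l*np.sin(a_)+np.array([0,0,np.cos(a_)])))-[180,125]+.4)*4.2).round())
E
```

```text
side (385, 150) y 0.092 z 0.040 r 0.101  deg cw from top -66.4
side (150, 290) y -0.099 z -0.000 r 0.099  deg cw from top 90.1
side (245, 370) y -0.029 z -0.108 r 0.112  deg cw from top 165.0
side (250, 150) y -0.017 z 0.083 r 0.084  deg cw from top 11.9
side (305, 130) y 0.026 z 0.082 r 0.086  deg cw from top -17.4
side (295, 250) y 0.016 z -0.016 r 0.023  deg cw from top -135.4
top (210, 300) y 0.088 z -0.020 r 0.091  deg cw from top -102.5
top (310, 340) y 0.044 z -0.130 r 0.137  deg cw from top -161.2
top (625, 325) y -0.112 z -0.066 r 0.130  deg cw from top 120.3
top (500, 350) y -0.056 z -0.150 r 0.160  deg cw from top 159.4
0 [[272. 120.]]
30 [[207. 161.]]
60 [[161. 224.]]
90 [[149. 290.]]
120 [[171. 339.]]
150 [[219. 358.]]
180 [[279. 347.]]
210 [[335. 309.]]
240 [[376. 253.]]
270 [[393. 193.]]
300 [[379. 141.]]
330 [[335. 114.]]
```

Spokes lie at about 18°, 90°, 162°, 234° and 306° clockwise from the top (robot's view), and the valve is at about −18°. It therefore has to turn about 162° counter-clockwise. Before planning contact I need the outline of the finger linkage, so I'll ray-cast the wrist picture onto the tool's planes.

```bash
python3 - <<'E'
from h import *
from scipy.spatial.transform import Rotation as R
np.set_printoptions(precision=4,suppress=True)
s=manip.get_state();q=s["ee_rot"];T=R.from_quat(q,scalar_first=True).as_matrix();p=s["position"]
c=camera_info("wrist");o,d=ray("wrist",[(259,197)])
print("cam in tool",T.T@(o-p),"axis",T.T@d[0])
px=[(160,255),(175,255),(120,300),(60,312),(12,350),(60,320),(345,255),(365,255),(465,312),(508,350),(210,350),(310,350)]
for off in(0.011,0,-.011):
    P=(plane("wrist",px,p+T[:,0]*off,T[:,0])-p)@T
    print(off);print(P[:,1:]*1000)
E
```

```text
cam in tool [ 0.0811  0.0002 -0.1413] axis [-0.3164 -0.0023  0.9486]
0.011
[[-47.3259 -18.3568]
 [-40.1328 -18.2796]
 [-51.6539 -51.8054]
 [-70.1476 -58.9786]
 [-74.2444 -76.2686]
 [-67.5976 -62.9254]
 [ 40.853  -18.3028]
 [ 50.438  -18.4142]
 [ 72.5353 -59.0513]
 [ 74.7905 -76.2569]
 [-14.5189 -74.3303]
 [ 15.1272 -74.3278]]
0
[[-54.7826   0.92  ]
 [-46.4612   1.0093]
 [-59.7894 -37.7747]
 [-81.1836 -46.0731]
 [-85.9229 -66.0748]
 [-78.2336 -50.6389]
 [ 47.2265   0.9824]
 [ 58.3148   0.8536]
 [ 83.8779 -46.1571]
 [ 86.4867 -66.0613]
 [-16.83   -63.8325]
 [ 17.4658 -63.8296]]
-0.011
[[-62.2392  20.1967]
 [-52.7896  20.2981]
 [-67.9248 -23.7441]
 [-92.2196 -33.1675]
 [-97.6014 -55.881 ]
 [-88.8697 -38.3523]
 [ 53.5999  20.2677]
 [ 66.1915  20.1213]
 [ 95.2204 -33.2629]
 [ 98.183  -55.8656]
 [-19.1412 -53.3347]
 [ 19.8044 -53.3314]]
```

```bash
python3 -m crank '{"translation":[[0,0,-30],[0,0,-30],[0,0,-30],[10,-8,0],[20,-15,0],[25,-19,0],[25,-19,0],[25,-19,0]],"roll":[0,0,0,0,0,0,0,0],"fingers":[1,1,1,1,1,1,1,1]}' 20
python3 -m crank '{"translation":[[25,-19,0],[25,-19,0],[25,-19,0],[25,-19,0],[25,-19,0],[25,-19,0],[25,-19,0],[20,-15,0]],"roll":[0,0,0,0,0,0,0,0],"fingers":[1,1,1,1,1,1,1,1]}'
python3 -m crank '{"translation":[[0,0,0],[0,0,0],[0,0,0],[0,0,0],[0,0,0],[0,0,0],[0,0,0],[0,0,0]],"roll":[-0.14,-0.14,-0.14,-0.14,-0.14,-0.14,-0.14,-0.14],"fingers":[1,1,1,1,1,1,1,1]}'
python3 - <<'E'
from h import *
from scipy.spatial.transform import Rotation as R
s=manip.get_state();T=R.from_quat(s["ee_rot"],scalar_first=True).as_matrix();print(s["position"],T.round(3),s["qpos"])
w=get_image("wrist");cv2.imwrite("pics/w1.png",w);cv2.imwrite("pics/s1.png",get_image("side"))
E
```

```text
clock: 0.95
position: [0.2958, -0.4088, 0.3202]
ee_rot: [-0.001, 0.979, 0.206, -0.0]
contact_force: [0.3, 0.5, 0.1]
width: 0.0852
gripper_force: 0.0
clock: 1.75
position: [0.4144, -0.1944, 0.3203]
ee_rot: [-0.001, 0.978, 0.206, -0.0]
contact_force: [-0.4, 0.3, -0.0]
width: 0.0856
gripper_force: 0.0
clock: 2.55
position: [0.4138, -0.196, 0.3202]
ee_rot: [-0.001, 0.718, 0.696, -0.0]
contact_force: [0.0, 0.4, -0.1]
width: 0.0852
gripper_force: 0.0
[ 0.41380629 -0.19598516  0.32023715] [[ 0.03   1.    -0.002]
 [ 1.    -0.03   0.001]
 [ 0.001 -0.002 -1.   ]] [-5.94561575e-01  5.65793210e-02  1.56274474e+00  1.06619848e-04
  1.52421205e+00 -5.64486954e-01]
```

View pics/w1.png

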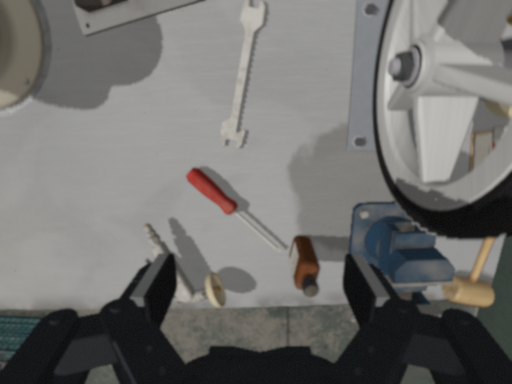

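The wrist view shows the wheel front at upper right: nut at (403,67), an upright spoke running right and one running down. I'll back off to get the whole wheel in view.

```bash
python3 -m crank '{"translation":[[10,-15,-10],[12,-15,-10],[12,-15,-10],[12,-15,-10],[12,-15,-10],[12,-15,-10],[0,0,0],[0,0,0]],"roll":[0.01,0,0,0,0,0,0,0],"fingers":[1,1,1,1,1,1,1,1]}'
python3 - <<'E'
from h import *
ci=camera_info("wrist");w=get_image("wrist");cv2.imwrite("pics/w2.png",w)
import pickle;pickle.dump(ci,open("w2.pkl","wb"))
cv2.imwrite("pics/w2c.png",cv2.resize(w[:260,300:],None,fx=2.3,fy=2.3,interpolation=cv2.INTER_CUBIC))
E
```

```text
clock: 3.45
position: [0.3277, -0.1228, 0.381]
ee_rot: [0.001, 0.724, 0.69, 0.0]
contact_force: [0.2, -0.1, -0.5]
width: 0.0851
gripper_force: 0.0
```

View pics/w2c.png

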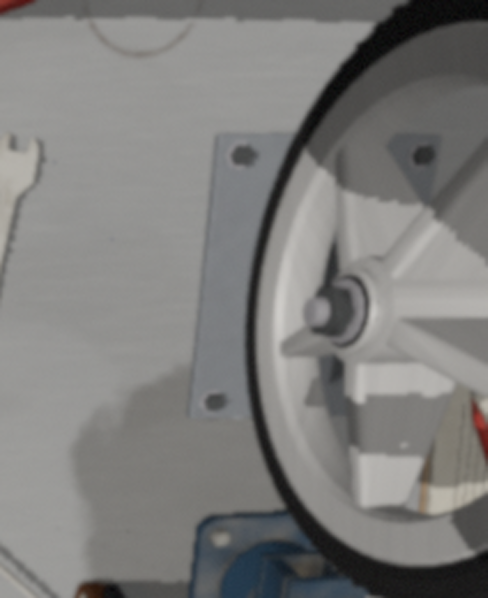

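The hub is at (350,310) in the crop. Spokes run towards (480,298), (440,205), (285,348), (460,368) and about (340,190).

```bash
python3 - <<'E'
from h import *
import pickle
ci=pickle.load(open("w2.pkl","rb"))
c=lambda p:np.array(p,float)/2.3+[300,0]-.3
z=np.array([0,0,1.])
B=plane("wrist",c([(244,155),(216,401),(424,156)]),z*.014,z,ci);print(B)
print("nut end at z.18",plane("wrist",c([(322,310)]),z*.18,z,ci))
for ya in(-.02,):
    n=np.array([np.cos(ya),np.sin(ya),0]);l=np.array([-np.sin(ya),np.cos(ya),0]);A=np.array([.592,-.0913,.18])
    for off in(-.025,-.02):
        for p,q in zip([(480,298),(440,205),(285,348),(460,368),(340,190),(352,310)],plane("wrist",c([(480,298),(440,205),(285,348),(460,368),(340,190),(352,310)]),A+n*off,n,ci)-A):
            print(off,p,"y %.3f z %.3f r %.3f deg %.1f"%(q@l,q[2],np.hypot(q@l,q[2]),np.degrees(np.arctan2(-q@l,q[2]))))
E
```

```text
[[ 5.71030738e-01 -5.84105937e-04  1.40000000e-02]
 [ 5.66550188e-01 -1.79075242e-01  1.40000000e-02]
 [ 7.03526862e-01 -4.27829206e-03  1.40000000e-02]]
nut end at z.18 [[ 0.54037619 -0.0887248   0.18      ]]
-0.025 (480, 298) y 0.014 z 0.066 r 0.068 deg -11.8
-0.025 (440, 205) y 0.051 z 0.034 r 0.061 deg -56.6
-0.025 (285, 348) y -0.031 z -0.077 r 0.083 deg 157.7
-0.025 (460, 368) y -0.016 z 0.064 r 0.066 deg 14.1
-0.025 (340, 190) y 0.061 z -0.043 r 0.075 deg -125.1
-0.025 (352, 310) y -0.001 z -0.016 r 0.016 deg 177.3
-0.02 (480, 298) y 0.013 z 0.061 r 0.062 deg -12.3
-0.02 (440, 205) y 0.051 z 0.027 r 0.058 deg -62.0
-0.02 (285, 348) y -0.033 z -0.085 r 0.092 deg 158.8
-0.02 (460, 368) y -0.017 z 0.058 r 0.061 deg 16.7
-0.02 (340, 190) y 0.061 z -0.051 r 0.080 deg -129.8
-0.02 (352, 310) y -0.002 z -0.024 r 0.024 deg 175.9
```

```bash
python3 - <<'E'
from h import *
# distinguish brass: side image hue & w2 right edge
w=cv2.imread("pics/w2.png");cv2.imwrite("pics/x.png",cv2.hconcat([cv2.resize(w[60:260,400:],None,fx=3,fy=3,interpolation=cv2.INTER_CUBIC),cv2.resize(cv2.imread("pics/s1.png")[135:210,205:285],(450,600),interpolation=cv2.INTER_CUBIC)]))
E
```

```text
(no output)
```

View pics/x.png

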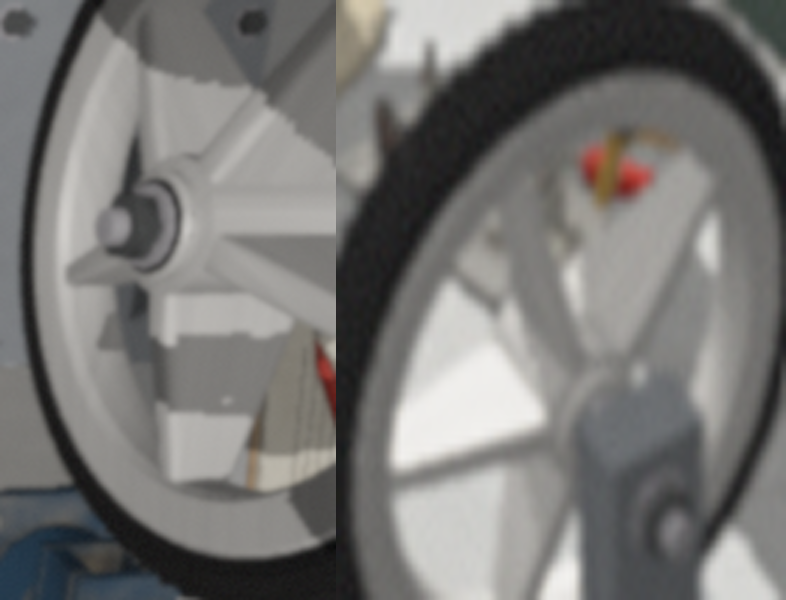

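Confirmed: the right panel shows the brass stem in the top gap at about −18°, between the spokes at about 16° and −56°. I'll work in the gap to the right of the 16° spoke, which has no valve, and lower there in front of the wheel.

```bash
python3 -m crank '{"translation":[[-6,14,20],[-6,14,25],[0,14,26],[0,14,26],[0,14,26],[0,14,26],[0,14,26],[0,14,26]],"roll":[-0.025,0,0,0,0,0,0,0],"fingers":[1,1,1,1,1,1,1,1]}'
python3 -m crank '{"translation":[[0,0,0],[0,0,0]],"roll":[0,0],"fingers":[1,1]}'
cat >> h.py <<'E'
from scipy.spatial.transform import Rotation as Ro
A=np.array([.5935,-.090,.18]);ya=-.022
n=np.array([np.cos(ya),np.sin(ya),0]);l=np.array([-np.sin(ya),np.cos(ya),0])
def rel():
    s=manip.get_state();T=Ro.from_quat(s["ee_rot"],scalar_first=True).as_matrix()
    d=s["position"]-A
    print("face %.1f y %.1f tip h %.1f yaw %.3f F %s t %.2f"%((d@n)*1e3+57,(d@l)*1e3,d[2]*1e3+13,np.arctan2(T[1,1],T[0,1]),s["contact_force"].round(1),s["clock"]))
E
python3 -c "from h import *;rel()"
```

```text
clock: 4.3
position: [0.4398, -0.1378, 0.1779]
ee_rot: [-0.001, 0.715, 0.699, -0.0]
contact_force: [0.4, 0.1, 0.2]
width: 0.0852
gripper_force: 0.0
clock: 4.5
position: [0.4388, -0.1376, 0.1795]
ee_rot: [-0.001, 0.715, 0.7, -0.001]
contact_force: [-0.6, 0.8, -0.5]
width: 0.0856
gripper_force: 0.0
face -96.6 y -51.0 tip h 12.5 yaw -0.021 F [-0.6  0.8 -0.5] t 4.50
```

```bash
python3 -m crank '{"translation":[[0,12,0],[1,14,0],[1,14,0],[0,12,0],[0,7,0],[0,0,0]],"roll":[0,0,0,0,0,0],"fingers":[1,1,1,1,1,1]}'
python3 - <<'E'
from h import *
rel()
w=get_image("wrist");s=get_image("side")
cv2.imwrite("pics/y.png",cv2.hconcat([cv2.resize(w[100:384,300:],(410,550),interpolation=cv2.INTER_CUBIC),cv2.resize(s[135:225,195:295],(390,550)[0:2],interpolation=cv2.INTER_CUBIC)]))
E
```

```text
clock: 5.1
position: [0.4994, -0.1368, 0.1803]
ee_rot: [0.0, 0.714, 0.7, 0.0]
contact_force: [0.2, -0.6, -0.5]
width: 0.0848
gripper_force: 0.0
face -36.0 y -48.9 tip h 13.3 yaw -0.020 F [ 0.2 -0.6 -0.5] t 5.10
```

View pics/y.png

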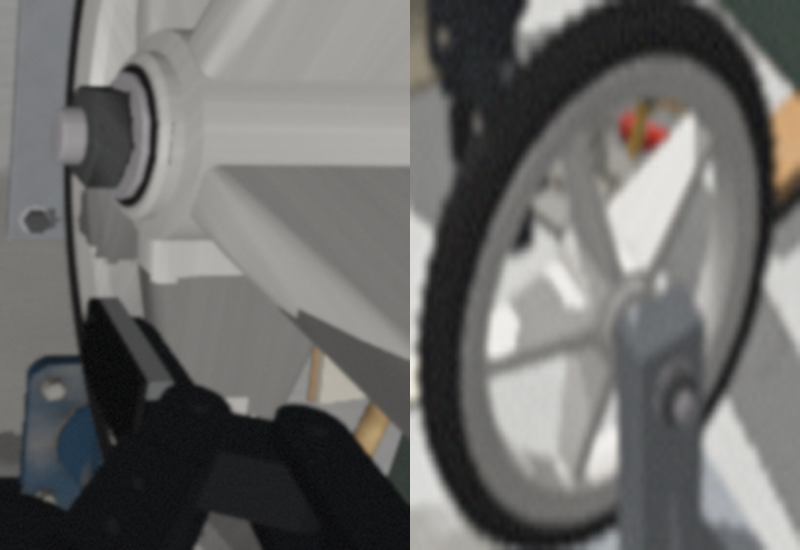

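The left panel shows the front finger and its knuckle heading into the gap between the 16° and 88° spokes, clear of the rim. I'll ease in.

```bash
python3 -m crank '{"translation":[[0,3,0],[0,3,0],[0,2,0],[0,0,0]],"roll":[0,0,0,0],"fingers":[1,1,1,1]}'; python3 -c "from h import *;rel()"
python3 -m crank '{"translation":[[0,3,0],[0,2,0],[0,2,0],[0,0,0]],"roll":[0,0,0,0],"fingers":[1,1,1,1]}'; python3 -c "from h import *;rel()"
```

```text
clock: 5.6
position: [0.5021, -0.1362, 0.1794]
ee_rot: [-0.004, 0.715, 0.7, -0.003]
contact_force: [-8.6, 0.6, 0.8]
width: 0.0853
gripper_force: 0.0
face -33.4 y -48.2 tip h 12.4 yaw -0.021 F [-8.6  0.6  0.8] t 5.60
clock: 6.0
position: [0.5013, -0.1354, 0.1777]
ee_rot: [-0.01, 0.715, 0.699, -0.008]
contact_force: [-23.8, -0.9, 2.1]
width: 0.0852
gripper_force: 0.0
face -34.2 y -47.5 tip h 10.7 yaw -0.021 F [-23.8  -0.9   2.1] t 6.00
```

```bash
python3 -m crank '{"translation":[[0,-10,0],[0,-9,0],[0,0,0]],"roll":[0,0,0],"fingers":[1,1,1]}'
python3 - <<'E'
from h import *
rel()
w=get_image("wrist");t=get_image("top")
cv2.imwrite("pics/z.png",cv2.hconcat([cv2.resize(w[220:384,300:],(590,456),interpolation=cv2.INTER_CUBIC),cv2.resize(t[150:226,195:230],(210,456),interpolation=cv2.INTER_CUBIC)]))
cv2.imwrite("pics/top2.png",cv2.resize(t[130:230,200:340],None,fx=5.6,fy=5.6,interpolation=cv2.INTER_CUBIC))
E
```

```text
clock: 6.3
position: [0.4936, -0.1366, 0.1807]
ee_rot: [0.0, 0.715, 0.699, 0.0]
contact_force: [-0.3, -0.1, 0.4]
width: 0.0855
gripper_force: 0.0
face -41.8 y -48.8 tip h 13.7 yaw -0.021 F [-0.3 -0.1  0.4] t 6.30
```

View pics/top2.png

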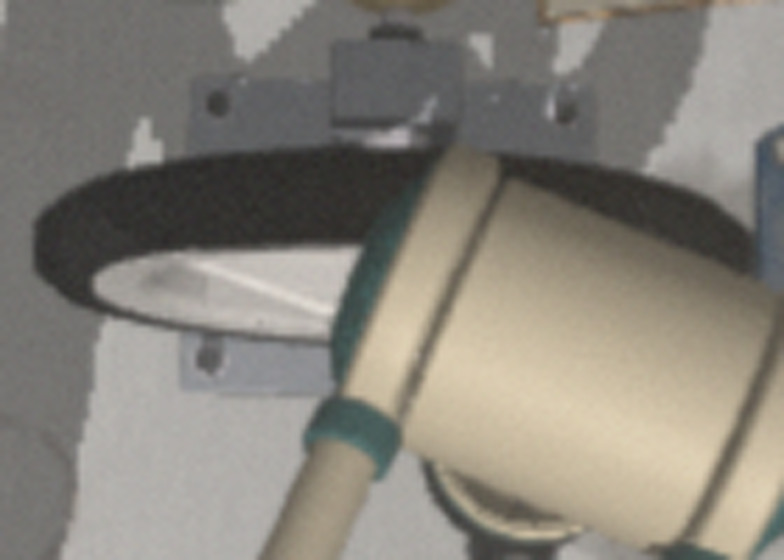

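No tyre contact is acceptable, so I need to know what was touched. A very light touch with the moment reading will locate it.

```bash
cat >> h.py <<'E'
def wr():
    s=manip.get_state();print("F",s["contact_force"].round(2),"M",s["moment"].round(3))
E
python3 -c "from h import *;rel();wr()"
python3 -m crank '{"translation":[[0,4,0],[0,3,0],[0,2,0],[0,0,0]],"roll":[0,0,0,0],"fingers":[1,1,1,1]}'; python3 -c "from h import *;rel();wr()"
python3 -m crank '{"translation":[[0,1.5,0],[0,0,0]],"roll":[0,0],"fingers":[1,1]}'; python3 -c "from h import *;rel();wr()"
python3 -m crank '{"translation":[[0,-5,0],[0,-5,0],[0,0,0]],"roll":[0,0,0],"fingers":[1,1,1]}'; python3 -c "from h import *;rel();wr()"
```

```text
face -40.5 y -49.0 tip h 13.9 yaw -0.021 F [ 0.5  0.4 -0.6] t 6.40
F [ 0.5   0.4  -0.58] M [-0.006 -0.004 -0.007]
clock: 6.8
position: [0.5023, -0.1365, 0.1797]
ee_rot: [-0.001, 0.714, 0.7, -0.001]
contact_force: [-3.5, 0.4, -0.0]
width: 0.0855
gripper_force: 0.0
face -33.2 y -48.5 tip h 12.7 yaw -0.021 F [-3.5  0.4 -0. ] t 6.80
F [-3.55  0.44 -0.03] M [-0.017  0.372 -0.044]
clock: 7.0
position: [0.5022, -0.1364, 0.1795]
ee_rot: [-0.002, 0.714, 0.7, -0.002]
contact_force: [-7.7, 0.3, 0.3]
width: 0.0856
gripper_force: 0.0
face -33.2 y -48.4 tip h 12.5 yaw -0.021 F [-7.7  0.3  0.3] t 7.00
F [-7.75  0.31  0.33] M [-0.005  0.593 -0.067]
clock: 7.3
position: [0.4947, -0.1367, 0.1805]
ee_rot: [0.0, 0.715, 0.7, 0.0]
contact_force: [-0.2, 0.8, -0.6]
width: 0.0854
gripper_force: 0.0
face -40.8 y -48.8 tip h 13.5 yaw -0.021 F [-0.2  0.8 -0.6] t 7.30
F [-0.19  0.83 -0.59] M [-0.021 -0.001 -0.025]
```

```bash
python3 - <<'E'
from h import *
# gripper outline (right finger) in tool coords, plane x=+11 and +0 ; wrist cam fixed in tool
w=cv2.imread("pics/wrist0.png");g=w.max(2)
ci0=dict(mtx=camera_info("wrist")["mtx"],D=camera_info("wrist")["D"])
def toolrays(px):
    s=manip.get_state();T=Ro.from_quat(s["ee_rot"],scalar_first=True).as_matrix()
    o,d=ray("wrist",px);return T.T@(o-s["position"]),d@T
for r in range(256,384,8):
    x=np.where(g[r,256:]<45)[0]+256
    if len(x)==0: continue
    # runs
    runs=np.split(x,np.where(np.diff(x)>3)[0]+1);runs=[(a[0],a[-1]) for a in runs if len(a)>4]
    o,d=toolrays([(runs[-1][1],r)])
    out=[]
    for X in(.014,.011,-.011):
        k=(X-o[0])/d[0][0];P=o+k*d[0];out.append((P[1:]*1e3).round(0).tolist())
    print(r,runs,out)
E
```

```text
256 [(np.int64(347), np.int64(351))] [[41.0, -24.0], [43.0, -19.0], [57.0, 19.0]]
264 [(np.int64(346), np.int64(356))] [[41.0, -31.0], [43.0, -26.0], [57.0, 10.0]]
272 [(np.int64(345), np.int64(360)), (np.int64(375), np.int64(380))] [[49.0, -37.0], [52.0, -33.0], [68.0, 1.0]]
280 [(np.int64(344), np.int64(365)), (np.int64(380), np.int64(386))] [[50.0, -43.0], [52.0, -39.0], [68.0, -7.0]]
288 [(np.int64(345), np.int64(370)), (np.int64(385), np.int64(392))] [[50.0, -48.0], [52.0, -44.0], [68.0, -14.0]]
296 [(np.int64(347), np.int64(374)), (np.int64(390), np.int64(397))] [[50.0, -53.0], [52.0, -49.0], [68.0, -20.0]]
304 [(np.int64(351), np.int64(373)), (np.int64(385), np.int64(411))] [[53.0, -58.0], [55.0, -54.0], [72.0, -27.0]]
312 [(np.int64(354), np.int64(418)), (np.int64(444), np.int64(466))] [[69.0, -62.0], [73.0, -59.0], [95.0, -33.0]]
320 [(np.int64(358), np.int64(368)), (np.int64(372), np.int64(477))] [[71.0, -66.0], [74.0, -63.0], [97.0, -39.0]]
328 [(np.int64(360), np.int64(484))] [[70.0, -70.0], [73.0, -67.0], [97.0, -43.0]]
336 [(np.int64(356), np.int64(411)), (np.int64(431), np.int64(490))] [[70.0, -73.0], [73.0, -70.0], [96.0, -48.0]]
344 [(np.int64(350), np.int64(407)), (np.int64(450), np.int64(497))] [[70.0, -77.0], [73.0, -74.0], [96.0, -52.0]]
352 [(np.int64(262), np.int64(309)), (np.int64(344), np.int64(403)), (np.int64(454), np.int64(503))] [[69.0, -80.0], [72.0, -77.0], [95.0, -57.0]]
360 [(np.int64(256), np.int64(327)), (np.int64(338), np.int64(400)), (np.int64(445), np.int64(509))] [[69.0, -82.0], [72.0, -80.0], [94.0, -60.0]]
368 [(np.int64(256), np.int64(405)), (np.int64(440), np.int64(511))] [[67.0, -85.0], [70.0, -82.0], [92.0, -64.0]]
376 [(np.int64(256), np.int64(401)), (np.int64(433), np.int64(511))] [[65.0, -87.0], [68.0, -85.0], [90.0, -67.0]]
```

The touch was at about 74 mm from the tool axis, on the outer finger linkage, which protrudes 19 mm beyond the finger back from 44 mm above the tip. It was also right of centre, at the rim edge. So a purely vertical hand cannot get a fingertip between the spokes, and I need a tilted tool. The interface says an out-of-reach pose is "approached as far as the arm can", so I'll check high above the wheel whether the reach limit leaves the tool tilted.

```bash
python3 -m crank '{"translation":[[0,-20,0],[0,-20,-20],[0,0,-45],[0,0,-45],[0,0,-45],[0,0,-45],[0,0,-45],[0,0,-45]],"roll":[0,0,0,0,0,0,0,0],"fingers":[1,1,1,1,1,1,1,1]}'
python3 -m crank '{"translation":[[0,40,0],[0,45,0],[0,45,0],[0,45,0],[0,45,0],[0,45,0],[0,45,0],[0,45,0]],"roll":[0,0,0,0,0,0,0,0],"fingers":[1,1,1,1,1,1,1,1]}'
python3 -c "from rig import manip as m;print(m.get_state()['qpos'].round(3))"
python3 -m crank '{"translation":[[0,30,0],[0,30,0],[0,30,0],[0,30,0],[0,0,0]],"roll":[0,0,0,0,0],"fingers":[1,1,1,1,1]}'
python3 -c "from rig import manip as m;print(m.get_state()['qpos'].round(3))"
```

```text
clock: 8.1
position: [0.4548, -0.1356, 0.4727]
ee_rot: [0.001, 0.714, 0.7, 0.001]
contact_force: [0.4, -0.5, 0.0]
width: 0.0855
gripper_force: 0.0
clock: 8.9
position: [0.7883, -0.1397, 0.4418]
ee_rot: [0.004, 0.714, 0.7, 0.004]
contact_force: [0.7, -0.6, -1.3]
width: 0.0856
gripper_force: 0.0
[-0.263  0.723  0.223  0.003  2.185 -0.241]
clock: 9.4
position: [0.8462, -0.1316, 0.4064]
ee_rot: [0.034, 0.714, 0.699, 0.025]
contact_force: [-0.5, 0.6, -2.1]
width: 0.0855
gripper_force: 0.0
[-0.238  0.768  0.223  0.007  2.067 -0.214]
```

The reach limit does tilt the commanded orientation, about 5° so far. I'll check the direction and push on, upward as well.

```bash
cat >> h.py <<'E'
def tilt():
    s=manip.get_state();T=Ro.from_quat(s["ee_rot"],scalar_first=True).as_matrix()
    print("pos",s["position"].round(3),"z",T[:,2].round(3),"y",T[:,1].round(3),"x",T[:,0].round(3),"q",s["qpos"].round(2),"t",round(s["clock"],2))
E
python3 -c "from h import *;tilt()"
python3 -m crank '{"translation":[[0,30,-40],[0,30,-40],[0,30,-40],[0,30,-40],[0,0,0]],"roll":[0,0,0,0,0],"fingers":[1,1,1,1,1]}' >/dev/null
python3 -c "from h import *;tilt()"
python3 -m crank '{"translation":[[0,0,-40],[0,0,-40],[0,0,-40],[0,0,-40],[0,0,0]],"roll":[0,0,0,0,0],"fingers":[1,1,1,1,1]}' >/dev/null
python3 -c "from h import *;tilt()"
```

```text
pos [ 0.846 -0.132  0.406] z [ 0.082 -0.014 -0.997] y [ 0.996 -0.02   0.083] x [ 0.021  1.    -0.012] q [-0.24  0.77  0.22  0.01  2.07 -0.21] t 9.4
pos [ 0.831 -0.114  0.491] z [ 0.211 -0.033 -0.977] y [ 0.977 -0.016  0.212] x [ 0.023  0.999 -0.029] q [-0.23  0.67  0.22  0.02  2.03 -0.2 ] t 9.9
pos [ 0.747 -0.103  0.593] z [ 0.264 -0.041 -0.964] y [ 0.964 -0.015  0.265] x [ 0.026  0.999 -0.035] q [-0.24  0.53  0.22  0.03  2.12 -0.2 ] t 10.4
```

The tilt persists (15° now), with the fingers leaning towards +x, which is exactly the direction needed. I'll continue.

```bash

python3 -m crank '{"translation":[[0,45,0],[0,45,0],[0,45,0],[0,45,0],[0,45,0],[0,45,0],[0,45,0],[0,0,0]],"roll":[0,0,0,0,0,0,0,0],"fingers":[1,1,1,1,1,1,1,1]}' >/dev/null
python3 -c "from h import *;tilt()"
python3 -m crank '{"translation":[[0,45,-20],[0,45,-20],[0,45,-20],[0,45,-20],[0,45,-20],[0,45,-20],[0,45,-20],[0,0,0]],"roll":[0,0,0,0,0,0,0,0],"fingers":[1,1,1,1,1,1,1,1]}' >/dev/null
python3 -c "from h import *;tilt()"
```

```text
pos [ 0.903 -0.091  0.53 ] z [ 0.43  -0.058 -0.901] y [ 0.902 -0.006  0.431] x [ 0.031  0.998 -0.05 ] q [-0.19  0.66  0.22  0.02  1.81 -0.16] t 11.2
pos [ 0.921 -0.068  0.638] z [ 0.64  -0.076 -0.765] y [0.767 0.011 0.641] x [ 0.04   0.997 -0.066] q [-0.16  0.57  0.22  0.03  1.65 -0.13] t 12.0
```

```bash
python3 - <<'E'
import numpy as np
from scipy.optimize import least_squares
D=[([.276651,1.50613,1.36074],(np.hypot(.23158,.52572),.23041)),([.05658,1.56274,1.52421],(np.hypot(.4138,.196),.32024)),([.723,.223,2.185],(np.hypot(.7883,.1397),.4418)),([.57,.22,1.65],(np.hypot(.921,.068),.638)),([.66,.22,1.81],(np.hypot(.903,.091),.53)),([.53,.22,2.12],(np.hypot(.747,.103),.593))]
def fk(p,q):
    L1,L2,h0,d,r0,e=p;a=q[0];b=a+q[1];c=b+q[2]
    return np.array([r0+L1*np.sin(a)+L2*np.sin(b)+e*np.cos(b)+d*np.sin(c),h0+L1*np.cos(a)+L2*np.cos(b)-e*np.sin(b)+d*np.cos(c)])
f=lambda p:np.concatenate([fk(p,q)-x for q,x in D]+[1e-3*(p-[.4,.4,.3,.25,0,0])])
s=least_squares(f,[.4,.4,.3,.25,0,0]);print(s.x.round(3),abs(s.fun[:12]).max())
p=s.x
for deg in(30,40,45,50,55,60,65,70,80,90):
    for z in(.14,.18,.22,.25):
        R=np.hypot(.565,.09);t=np.pi-np.radians(deg)
        g=lambda v:fk(p,[v[0],v[1],t-v[0]-v[1]])-[R,z]
        o=least_squares(g,[0,1.8]);a,b=o.x;c=t-a-b
        ok=o.cost<1e-8 and -.75<a<2.08 and .22<b<2.7 and .11<c<2.71
        print(deg,z,"ok" if ok else "no",o.x.round(2),round(c,2),end=" | ")
    print()
E
```

```text
[0.615 0.414 0.154 0.363 0.015 0.066] 0.0035670335758218874
30 0.14 ok [0.15 2.09] 0.38 | 30 0.18 ok [0.09 2.03] 0.5 | 30 0.22 ok [0.05 1.96] 0.61 | 30 0.25 ok [0.02 1.91] 0.69 | 
40 0.14 no [0.14 2.24] 0.06 | 40 0.18 ok [0.07 2.18] 0.2 | 40 0.22 ok [0.01 2.11] 0.33 | 40 0.25 ok [-0.03  2.06] 0.42 | 
45 0.14 no [0.15 2.31] -0.11 | 45 0.18 no [0.07 2.25] 0.03 | 45 0.22 ok [0.   2.18] 0.17 | 45 0.25 ok [-0.04  2.13] 0.27 | 
50 0.14 no [0.19 2.39] -0.31 | 50 0.18 no [0.09 2.33] -0.15 | 50 0.22 no [0.01 2.26] 0.0 | 50 0.25 no [-0.05  2.21] 0.11 | 
55 0.14 no [0.24 2.47] -0.52 | 55 0.18 no [0.12 2.4 ] -0.34 | 55 0.22 no [0.03 2.34] -0.18 | 55 0.25 no [-0.04  2.28] -0.07 | 
60 0.14 no [0.32 2.54] -0.77 | 60 0.18 no [0.18 2.48] -0.57 | 60 0.22 no [0.06 2.41] -0.38 | 60 0.25 no [-0.01  2.36] -0.25 | 
65 0.14 no [0.44 2.62] -1.05 | 65 0.18 no [0.27 2.56] -0.82 | 65 0.22 no [0.13 2.49] -0.61 | 65 0.25 no [0.04 2.43] -0.46 | 
70 0.14 no [0.59 2.7 ] -1.37 | 70 0.18 no [0.39 2.63] -1.1 | 70 0.22 no [0.22 2.56] -0.86 | 70 0.25 no [0.11 2.51] -0.7 | 
80 0.14 no [1.61 3.12] -2.98 | 80 0.18 no [1.54 3.18] -2.98 | 80 0.22 no [0.51 2.71] -1.48 | 80 0.25 no [0.35 2.66] -1.26 | 
90 0.14 no [1.71 3.01] -3.15 | 90 0.18 no [1.55 3.03] -3.01 | 90 0.22 no [1.51 3.11] -3.05 | 90 0.25 no [1.49 3.17] -3.09 |
```

Fit shows about 40° is close to the greatest tilt usable at wheel height, and the tool is there now. I'll shut the fingers, roll −90° so the slim side faces the wheel and the camera faces away, and back out over the wheel.

```bash

python3 -m crank '{"translation":[[0,0,-10],[0,0,-10],[0,0,-10],[0,0,0],[0,0,0],[0,0,0],[0,0,0],[0,0,0]],"roll":[-0.143,-0.143,-0.143,-0.143,-0.143,-0.143,-0.143,-0.143],"fingers":[0,0,0,0,0,0,0,0]}' >/dev/null
python3 -m crank '{"translation":[[0,0,0],[0,0,0],[0,0,0],[27,0,-23],[27,0,-23],[27,0,-23],[27,0,-23],[27,0,-23]],"roll":[-0.143,-0.143,-0.143,0,0,0,0,0],"fingers":[0,0,0,0,0,0,0,0]}' >/dev/null
python3 -c "from h import *;tilt()"
python3 -m crank '{"translation":[[27,0,-23],[27,0,-23],[27,0,-23],[27,0,-23],[27,0,-23],[27,0,-23],[27,0,-23],[0,0,0]],"roll":[0,0,0,0,0,0,0,0],"fingers":[0,0,0,0,0,0,0,0]}' 
python3 -c "from h import *;tilt()"
```

```text
pos [ 0.722 -0.059  0.656] z [ 0.638 -0.076 -0.767] y [ 0.039  0.997 -0.067] x [-0.769 -0.013 -0.639] q [-0.21  0.16  0.84  0.06  1.45 -1.75] t 13.6
clock: 14.4
position: [0.471, -0.0487, 0.6619]
ee_rot: [0.342, 0.007, 0.939, -0.039]
contact_force: [-0.2, -0.9, 0.1]
width: -0.0002
gripper_force: 0.0
pos [ 0.471 -0.049  0.662] z [ 0.642 -0.079 -0.763] y [ 0.041  0.997 -0.069] x [-0.766 -0.013 -0.643] q [-0.38 -0.24  1.2   0.17  1.5  -1.89] t 14.4
```

```bash

python3 -m crank '{"translation":[[21,-5,30],[21,-5,30],[21,-5,30],[21,-5,30],[21,-5,30],[21,-5,30],[21,-5,30],[21,-5,30]],"roll":[0,0,0,0,0,0,0,0],"fingers":[0,0,0,0,0,0,0,0]}' >/dev/null
python3 -m crank '{"translation":[[21,-4,30],[21,-4,30],[21,-4,30],[21,-4,30],[0,0,0]],"roll":[0,0,0,0,0],"fingers":[0,0,0,0,0]}' >/dev/null
cat >> h.py <<'E'
def r2(px=None,py=None,ph=None):
    s=manip.get_state();T=Ro.from_quat(s["ee_rot"],scalar_first=True).as_matrix();d=s["position"]-A
    c=np.array([d@n,d@l,d[2]])*1e3;print("rel x %.1f y %.1f h %.1f"%tuple(c),"z",T[:,2].round(3),"F",s["contact_force"].round(1),"t",round(s["clock"],2),"q5 %.2f"%s["qpos"][4])
    if px is not None:
        g=np.array([px,py,ph])-c;print("tool shift",(T.T@(g[0]*n+g[1]*l+[0,0,g[2]])).round(1))
E
python3 -c "from h import *;r2(-45,-48,45);r2(-14,-48,45)"
```

```text
rel x -86.0 y -46.5 h 39.3 z [ 0.63  -0.071 -0.773] F [ 0.4  0.8 -0.3] t 15.7 q5 0.51
tool shift [-35.3  -1.1  21.6]
rel x -86.0 y -46.5 h 39.3 z [ 0.63  -0.071 -0.773] F [ 0.4  0.8 -0.3] t 15.7 q5 0.51
tool shift [-59.3  -0.6  41.1]
```

```bash

python3 -m crank '{"translation":[[-12,0,7],[-12,0,7],[-11,-1,7],[-8,0,6],[-6,0,5],[0,0,0]],"roll":[0,0,0,0,0,0],"fingers":[0,0,0,0,0,0]}' >/dev/null
python3 -c "from h import *;r2(-14,-48,45)"
python3 -m crank '{"translation":[[-4,0,3],[-3,0,3],[-3,0,2],[0,0,0]],"roll":[0,0,0,0],"fingers":[0,0,0,0]}' >/dev/null
python3 -c "from h import *;r2(-14,-25,45);wr()"
```

```text
rel x -24.1 y -49.4 h 53.5 z [ 0.639 -0.076 -0.765] F [-0.5  1.  -0.1] t 16.3 q5 0.48
tool shift [-2.4  2.2 12.9]
rel x -12.1 y -49.7 h 53.0 z [ 0.638 -0.076 -0.766] F [-0.2  0.3 -0.7] t 16.7 q5 0.47
tool shift [ 5.8 25.1  3.3]
F [-0.22  0.26 -0.68] M [0.042 0.35  0.057]
```

Inserted to x = −12 mm without contact. First push now, to the left.

```bash

python3 -m crank '{"translation":[[0,8,0],[0,8,0],[0,8,0],[0,8,0],[0,8,0],[0,8,0],[0,2,0]],"roll":[0,0,0,0,0,0,0],"fingers":[0,0,0,0,0,0,0]}'
python3 -c "from h import *;r2(-12,23,45);r2(-12,38,33)"
```

```text
clock: 17.4
position: [0.5827, -0.0901, 0.231]
ee_rot: [0.341, 0.007, 0.939, -0.039]
contact_force: [0.1, -4.9, 2.2]
width: 0.0002
gripper_force: 2.4
rel x -10.8 y -0.3 h 51.0 z [ 0.64  -0.078 -0.764] F [ 0.1 -4.9  2.2] t 17.4 q5 0.41
tool shift [ 4.1 23.6  2.3]
rel x -10.8 y -0.3 h 51.0 z [ 0.64  -0.078 -0.764] F [ 0.1 -4.9  2.2] t 17.4 q5 0.41
tool shift [11.3 39.4 10.5]
```

Contact is −5 N sideways, about the drag expected, so the wheel is turning. I'll continue round.

```bash

python3 -m crank '{"translation":[[1,8,1],[1,8,1],[2,8,1],[3,6,3],[3,5,3],[2,4,2],[0,0,0]],"roll":[0,0,0,0,0,0,0],"fingers":[0,0,0,0,0,0,0]}'
python3 - <<'E'
from h import *
r2(-45,38,36);r2(-45,-35,53)
s=get_image("side");cv2.imwrite("pics/s2.png",s);w=get_image("wrist")
# brass mask in wheel area of side view -> angle on mid-plane
hsv=cv2.cvtColor(s,cv2.COLOR_BGR2HSV);m=cv2.inRange(hsv,(12,80,60),(28,255,220));m2=np.zeros_like(m);m2[125:240,190:300]=m[125:240,190:300]
k,lab,st,ce=cv2.connectedComponentsWithStats(m2)
for i in range(1,k):
    if st[i][4]>4:
        q=plane("side",[ce[i]],A,n)[0]-A;print(ce[i].round(1),st[i][4],"r %.3f deg %.1f"%(np.hypot(q@l,q[2]),np.degrees(np.arctan2(-q@l,q[2]))))
E
```

```text
clock: 18.1
position: [0.5824, -0.0522, 0.2119]
ee_rot: [0.341, 0.007, 0.939, -0.039]
contact_force: [2.1, -2.9, 2.5]
width: 0.0
gripper_force: 1.6
rel x -12.0 y 37.5 h 31.9 z [ 0.64  -0.078 -0.764] F [ 2.1 -2.9  2.5] t 18.1 q5 0.33
tool shift [ 22.7  -0.4 -24.4]
rel x -12.0 y 37.5 h 31.9 z [ 0.64  -0.078 -0.764] F [ 2.1 -2.9  2.5] t 18.1 q5 0.33
tool shift [ 13.9 -74.3 -32.7]
[292.9 158. ] 172 r 0.173 deg -83.7
[269.9 176.6] 29 r 0.088 deg -101.1
```

The side-view mask puts the valve at −101° (r = 88 mm, as it should be), so 79° remain. The next spoke is at about 7°. I'll withdraw and re-enter to its right.

```bash

python3 -m crank '{"translation":[[12,-3,-12],[12,0,-12],[-2,-18,-2],[-2,-19,-2],[-3,-19,-2],[-3,-18,-2],[0,0,0]],"roll":[0,0,0,0,0,0,0],"fingers":[0,0,0,0,0,0,0]}'>/dev/null
python3 -c "from h import *;r2(-12,-38,53)"
```

```text
rel x -46.0 y -38.5 h 52.0 z [ 0.638 -0.078 -0.766] F [ 0.6  0.4 -0.6] t 18.9 q5 0.48
tool shift [-26.8   1.1  21. ]
```

```bash

python3 -m crank '{"translation":[[-9,0,7],[-9,0,7],[-6,0,5],[-3,1,2],[0,0,0]],"roll":[0,0,0,0,0],"fingers":[0,0,0,0,0]}'>/dev/null
python3 -c "from h import *;r2()"
python3 -m crank '{"translation":[[0,8,0],[0,8,0],[0,8,0],[0,8,0],[0,6,0],[0,0,0]],"roll":[0,0,0,0,0,0],"fingers":[0,0,0,0,0,0]}'>/dev/null
python3 -c "from h import *;r2(-12,23,45);r2(-12,39.5,29)"
```

```text
rel x -10.8 y -35.6 h 52.3 z [ 0.638 -0.075 -0.767] F [-0.5 -1.4  0.6] t 19.4 q5 0.46
rel x -10.8 y 1.7 h 50.4 z [ 0.639 -0.076 -0.766] F [-0.2 -1.6  1.4] t 20.0 q5 0.41
tool shift [ 3.7 21.6  2. ]
rel x -10.8 y 1.7 h 50.4 z [ 0.639 -0.076 -0.766] F [-0.2 -1.6  1.4] t 20.0 q5 0.41
tool shift [13.4 39.1 13.2]
```

```bash

python3 -m crank '{"translation":[[1,8,1],[1,7,1],[2,7,1],[3,6,3],[3,5,3],[3,5,4],[0,0,0]],"roll":[0,0,0,0,0,0,0],"fingers":[0,0,0,0,0,0,0]}'>/dev/null
cat > v.py <<'E'
from h import *
def valve(s):
    hsv=cv2.cvtColor(s,cv2.COLOR_BGR2HSV);m=cv2.inRange(hsv,(12,80,60),(28,255,220));m2=np.zeros_like(m);m2[125:240,190:300]=m[125:240,190:300]
    k,lab,st,ce=cv2.connectedComponentsWithStats(m2)
    for i in range(1,k):
        if st[i][4]>4:
            q=plane("side",[ce[i]],A,n)[0]-A;print(ce[i].round(1),st[i][4],"r %.3f deg %.1f"%(np.hypot(q@l,q[2]),np.degrees(np.arctan2(-q@l,q[2]))))
r2(-12,41,27);s=get_image("side");cv2.imwrite("pics/s3.png",s);valve(s)
E
python3 v.py
```

```text
rel x -11.4 y 37.8 h 29.6 z [ 0.639 -0.077 -0.765] F [ 1.2 -2.   2.2] t 20.7 q5 0.32
tool shift [2.  3.3 1.5]
[292.9 158.1] 172 r 0.173 deg -83.8
[246.5 203.7] 19 r 0.086 deg -179.9
```

It reads about 180° already. I'll withdraw the hand and check from the front with the wrist camera.

```bash

python3 -m crank '{"translation":[[12,-3,-12],[12,0,-12],[12,0,-15],[10,0,-25],[5,0,-30],[0,0,-30],[0,0,0],[0,0,0]],"roll":[0,0,0,0,0,0,0,0],"fingers":[0,0,0,0,0,0,0,0]}'>/dev/null
cat > w.py <<'E'
from h import *
import sys
from v import valve
ci=camera_info("wrist");w=get_image("wrist");cv2.imwrite("pics/w3.png",w)
print("axle px",proj("wrist",[A-.055*n,A]).round(0).tolist(),"valve expected px",proj("wrist",[A-[0,0,.0695],A-[0,0,.1045]]).round(1).tolist())
hsv=cv2.cvtColor(w,cv2.COLOR_BGR2HSV);m=cv2.inRange(hsv,(12,80,50),(30,255,230))
k,lab,st,ce=cv2.connectedComponentsWithStats(m)
for i in range(1,k):
    if st[i][4]>25:
        q=plane("wrist",[ce[i]],A,n,ci)[0]-A
        pts=np.argwhere(lab==i)[:,::-1].astype(float);Q=plane("wrist",pts,A,n,ci)-A;y=Q@l;zz=Q[:,2]
        v=np.linalg.svd(np.c_[y-y.mean(),zz-zz.mean()],full_matrices=False)[2][0]
        print(ce[i].round(1),st[i].tolist(),"y %.4f z %.4f r %.3f deg %.1f"%(q@l,q[2],np.hypot(q@l,q[2]),np.degrees(np.arctan2(-q@l,q[2]))),"stem dir off vertical %.1f"%np.degrees(np.arctan(v[0]/v[1])))
# dark nut centroid around expected
E
python3 w.py
```

```text
rel x -131.1 y 41.5 h 92.1 z [ 0.639 -0.076 -0.766] F [ 0.1  0.  -0.1] t 21.55 q5 0.58
tool shift [-49.7   5.9 126.1]
[292.9 158. ] 174 r 0.173 deg -83.7
[246.5 203.2] 17 r 0.084 deg -179.9
axle px [[223.0, 192.0], [229.0, 219.0]] valve expected px [[236.1, 168.4], [239.1, 146.8]]
[ 4.8 23.1] [0, 21, 10, 5, 27] y -0.5164 z -0.4185 r 0.665 deg 129.0 stem dir off vertical 61.9
[25.7 37.4] [21, 31, 10, 13, 40] y -0.4372 z -0.3621 r 0.568 deg 129.6 stem dir off vertical 28.7
[10.5 52.6] [0, 36, 24, 35, 275] y -0.4407 z -0.3126 r 0.540 deg 125.4 stem dir off vertical 26.9
[493.2 136. ] [485, 131, 20, 13, 131] y 0.3372 z -0.1423 r 0.366 deg -112.9 stem dir off vertical -54.0
[241.  152.2] [236, 140, 13, 28, 241] y 0.0033 z -0.0947 r 0.095 deg -178.0 stem dir off vertical -2.1
[ 92.  190.5] [85, 185, 15, 16, 72] y -0.1691 z -0.0275 r 0.171 deg 99.2 stem dir off vertical -17.9
[301.4 269.8] [299, 258, 6, 26, 145] y 0.0782 z 0.0534 r 0.095 deg -55.7 stem dir off vertical -1.8
```

From the front the stem is at −178.0°, leaning 2.1°, so it needs about 2° more. I'll go back in for a small nudge.

```bash
python3 -c "from h import *;r2(-50,32,42);r2(-11.5,32,39)"
```

```text
rel x -130.9 y 41.6 h 90.6 z [ 0.637 -0.075 -0.768] F [0.3 0.2 0.4] t 21.65 q5 0.58
tool shift [-31.   -5.   89.5]
rel x -130.9 y 41.6 h 90.6 z [ 0.637 -0.075 -0.768] F [0.3 0.2 0.4] t 21.65 q5 0.58
tool shift [-58.7  -4.2 116.4]
```

```bash

python3 -m crank '{"translation":[[-6,-1,18],[-6,-1,18],[-6,-1,18],[-6,-1,18],[-7,-1,17],[0,0,0],[0,0,0]],"roll":[0,0,0,0,0,0,0],"fingers":[0,0,0,0,0,0,0]}'>/dev/null
python3 -c "from h import *;r2(-11.5,32,39)"
python3 -m crank '{"translation":[[-7,0,7],[-7,0,7],[-7,0,7],[-6,1,6],[0,0,0],[0,0,0]],"roll":[0,0,0,0,0,0],"fingers":[0,0,0,0,0,0]}'>/dev/null
python3 -c "from h import *;r2(-11.5,39,28)"
```

```text
rel x -50.2 y 32.1 h 42.0 z [ 0.635 -0.075 -0.769] F [-0.6  0.7  0.4] t 22.35 q5 0.38
tool shift [-27.9   0.7  26.9]
rel x -11.7 y 32.0 h 40.1 z [ 0.638 -0.076 -0.767] F [-1.1  0.4 -0.9] t 22.95 q5 0.36
tool shift [7.4 7.8 8.9]
```

```bash

python3 -m crank '{"translation":[[2.5,2.5,3],[2.5,2.5,3],[2.4,2.8,2.9],[0,0,0],[0,0,0]],"roll":[0,0,0,0,0],"fingers":[0,0,0,0,0]}'>/dev/null
python3 -c "from h import *;r2(-11.5,39,28)"
```

```text
rel x -11.5 y 38.8 h 28.4 z [ 0.638 -0.076 -0.766] F [-1.2 -1.1  1. ] t 23.45 q5 0.32
tool shift [0.2 0.2 0.3]
```

```bash

python3 -m crank '{"translation":[[10,-4,-16],[12,0,-12],[12,0,-15],[10,3,-25],[5,3,-30],[0,0,-30],[0,0,0],[0,0,0]],"roll":[0,0,0,0,0,0,0,0],"fingers":[0,0,0,0,0,0,0,0]}'>/dev/null
python3 w.py | grep -v "r 0.[2-9]"
```

```text
rel x -131.5 y 47.4 h 95.2 z [ 0.639 -0.077 -0.765] F [ 0.5  0.4 -1. ] t 24.25 q5 0.58
tool shift [-47.9   0.3 129.2]
[293.1 158. ] 170 r 0.173 deg -83.8
[246.1 203.9] 25 r 0.086 deg 179.3
axle px [[218.0, 189.0], [224.0, 216.0]] valve expected px [[231.7, 166.5], [234.9, 145.1]]
[234.4 150.4] [230, 139, 12, 27, 230] y 0.0003 z -0.0947 r 0.095 deg -179.8 stem dir off vertical 0.4
[ 88.3 190.4] [82, 184, 15, 17, 89] y -0.1683 z -0.0246 r 0.170 deg 98.3 stem dir off vertical -10.9
[260.3 201.5] [257, 196, 8, 11, 54] y 0.0382 z -0.0206 r 0.043 deg -118.3 stem dir off vertical -19.4
[299.6 263.4] [297, 253, 6, 22, 108] y 0.0824 z 0.0497 r 0.096 deg -58.9 stem dir off vertical -2.0
```

The valve is at −179.8° with the stem within 0.5° of vertical, and the side view agrees. The hand is about 130 mm clear of the wheel and touching nothing, so I'm handing in.

```bash
python3 -c "from rig import manip;print(manip.sign_off())"
```

```text
the job is handed in; nothing more can be done
None
```

I turned the wheel by its spokes until the valve was at the bottom (within about 0.5° of straight up) and handed it in with the hand clear, but while finding a way in, the gripper's finger linkage twice pressed the front of the rim or tyre, at up to about 24 N and 8 N, which may count against the job.

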